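# Push the inked printing block under the sprung flap into its dock

## Robot

A 7-joint arm with a two-finger parallel gripper is mounted at the origin on the work surface. World frame = base frame: x ahead of the robot, y to its left, z up, the work surface at z = 0. Lengths are in m, angles in degrees, forces in N, time in s.
With the tool pointing down it reaches from about 0.425 to 1.025 m from the base axis. Payload 9.4 kg.
Tool frame: the origin (TCP) lies midway between the tips of the shut fingers; the grasp point (between the pads) lies 19 mm behind it (env.grip_point_offset is the distance from the TCP to the grasp point, in m); y points along the fingers, z is the direction in which the jaws open and shut, and the axes are right-handed (so a half turn about y gives the same grasp; the last joint's range is limited). The gripper opens to 85 mm and grips with 20 to 120 N. Pads are 22 mm wide; open, the fingers measure 114 mm over their backs; the gripper's body (76 mm by 85 mm) begins 54 mm behind the grasp point. The pads swing forward as they close: fully open they stand 13 mm farther back than shut.
Start: joints at [72.095, 34.337, -0.143, 91.639, 0.103, 54.024, -4.572], TCP at [0.169, -0.705, 0.231] pointing down, gripper open.
Joint ranges: [-147.43, 147.43], [-19.82, 112.94], [-74.19, 73.91], [6.32, 146.72], [-59.91, 239.91], [6.04, 106.73], [-150.56, 150.56]. Speed limits (degrees/s): [127.2, 127.2, 172.46, 172.46, 180, 180, 180].

## Interface

Orientations are given as a 3x3 rotation matrix whose columns are the frame's x, y, z axes.
In Python, from bench import env gives the robot as it stands.
- The arm moves only by the tool drive_tool, never from a script. Its argument "steps" is a list of rows, each a list of 7 numbers: the shift along the tool's x, y, z in units of 40 mm (1.0 is 40 mm), then the turn, a rotation vector about the tool's x, y, z in units of 6 degrees (1.0 is 6 degrees), then the opening, from 0 (shut) to 1 (fully open). In form: [[tx, ty, tz, rx, ry, rz, gripper], ...]. A call has 1 to 10 rows; each row shifts and turns the commanded pose from where the row before left it, along the tool's axes as they then stand; what a row does not reach is not made up. A row lasts 1/12 s, in which the tool goes at most 41.7 mm and 7.16 degrees, less where a joint would pass 70% of its speed; a pose out of reach is approached as far as the arm can. A call is refused whole if a number of a shift passes 1 or a number of a turn 1, either way. A call with a gripper value outside its range is refused whole. The fingers move at their own pace and stop on an object; "newtons" is the grip in N (left out, the last holds). Time passes only in rows, so rows that do not move let the fingers close. It gives the time, the measured TCP pose, the force and the opening at its end, in the units of the state.
- env.observe(): the state, without advancing time (a new reading comes with each control period).
- env.grab_frame(name): name is "side" or "top"; returns the picture (420x560x3 uint8, red, green, blue); there is no depth.
- env.calibration(name): a dict with "camera_matrix" (3x3 intrinsics, pixels), "camera_from_world" (4x4, takes a point from world to camera coordinates). Camera axes: x right, y down, z forward; pixel columns grow to the right and rows downward; lengths in m; the calibration is good to about 2 mm. A picture is of the moment at which its call begins. calibration takes no time and is no camera call.
- env.close_job(): hands the job in, once; it reports no verdict.
The state is a dict: "clock": time; "joints": joint angles; "qvel": joint speeds; "effort": joint torques, N m; "position": TCP position; "tool_rot": TCP orientation; "force": force on the tool from outside, world axes, zero at the start; "ft_torque": the same for the moment, N m; "finger_gap": finger opening in m.
Only numpy, scipy, OpenCV 4.12 (cv2) and the standard library are available. Lean on these libraries where they do the work, as an engineer would, in place of code of your own. Each camera call takes 0.05 s, during which the arm holds its last target.

## Task

Press the yellow lip of the blue dock down with one fingertip so that the orange flap stands open, and while you hold it open push the freshly inked wooden block along the lane with the other fingertip, under the flap and home against the back stop. Then let go of the lip so that the flap springs fully shut behind the block. Push the block only, do not grip, lift or tip it, and leave the ink jar, dabber and dish where they stand.

Things in the scene. Friction and masses are not known exactly. Their poses are not given: they have to be found in the camera images.
- dock: Fixed blue dock, base plate 245 x 88 x 6 mm. Origin on the table under the middle of the bay mouth; x along the lane in the pushing direction, y left of it, z up. All 'dock' numbers are in this frame, mm. Lane x=-170 to 0, bay x=0 to 62. Lane floor z=6, 60 wide between rails at y=-30 and +30 (tops z=20). Bay is roofed only by the flap's hood. Hinge brackets, top z=31, at x=-161 and 67, y=40.
- stop (a point): Middle of the face of the bay's back stop, at lane-floor height (dock x=62, y=0, z=6); the stop is 24 mm high above it.
- hinge (a point): Point on the hinge line of the flap (dock x=0, y=40, z=24). The line runs along dock x over the whole lane and bay (bare shaft 11 mm thick). Orange hood and skirt on the lane side and yellow lip on the other side are one rigid rocker: lip down, hood up.
- flap (a joint): Flap angle, rad: 0 shut (held by a spring), grows as it opens, stop at 1.05. The block passes freely from 0.6 on; 0.7 to 0.9 is good to hold. Pressing the lip at dock y=62: about 22 mm lower per rad, about 4 N to hold. The lane's right side, y=-30 to -3, stays free of the flap at every angle, so a fingertip at y about -15 can push on into the bay.
- lip (a point): Midway along the top of the yellow press lip, which is 42 mm wide, 4 thick and runs from dock x=-154 to 46, so a fingertip can slide along it. Moves with the flap. Shut: point at dock y=61.5, z=33, lip sloping (outer edge y=80.5, z=51; inner y=50, z=22). At 0.75 rad it is level: point y=62, z=16, lip y=46 to 88. A fingertip at z 11 to 19 also suits pushing the block.
- skirt (a point): Middle of the lower edge of the orange skirt, which stops the block while shut: 4 mm thick, at dock x=0 to 4, y=4 to 18, down to z=16 (block top 26). It hangs from the orange hood, x=0 to 62, y=0 to 38, level at z=32 to 36 when shut. Both move with the flap.
- block: Loose wooden printing block with a black inked, carved top, 45 mm (its x, along the lane) x 56 mm (its y) x 20 mm high, about 70 g. Origin: centre of its underside. It starts in the lane before the flap, its centre at dock x=-105 to -47 mm. Home, with its front face on the back stop, its centre is at dock x=39.5 mm.
- ink_jar: Bystander: glass jar with black cap, 48 mm diameter, 55 mm high; origin under its centre. Leave it alone.
- dabber: Bystander: white ink dabber with a dark wooden knob, 57 mm diameter, 56 mm high; origin under its centre. Leave it alone.
- ink_dish: Bystander: shallow blue dish, 72 mm diameter, 22 mm high; origin under its centre. Leave it alone.
There are look-alikes about, which are no part of the job. What is meant by the block is not purple, and is the larger of those in its own colour.

How it is judged:
By the outcome, as a careful person would: the job done as asked, in the order asked, and still so for the second after the job is handed in, with the robot touching nothing.
It also fails if it takes over 42 s, if anything falls off the work surface, if the arm or the gripper's body presses on something with over 40 N, if the wrist force passes 120 N, or if a joint passes its speed limit or range.

## Working session

There is one attempt and no reset: what is moved stays moved. The work goes in short steps, Python scripts to look and compute and a tool call to move; the robot and the scene stay as the last step left them, time stands still between calls to the robot, and variables do not carry over. Pictures are saved under pics/ and viewed, and the job is handed in when it is done.

Besides the shell and the picture viewer there is one more tool, called after "Emit:" by a JSON object that holds its "api" and its "payload". drive_tool: Moves the arm, as the interface text tells. Its arguments: {"type":"object","properties":{"steps":{"type":"array","items":{"type":"array","items":{"type":"number"}}},"newtons":{"type":"number"}},"required":["steps"]}

```bash
ls; mkdir -p pics; python3 - <<'E'
from bench import env
import cv2
for n in("side","top"):
    f=env.grab_frame(n); cv2.imwrite(f"pics/{n}0.png",f[:,:,::-1])
    c=env.calibration(n); print(n,c["camera_matrix"],c["camera_from_world"])
s=env.observe(); print(s)
E
```

```text
pics
side [[389.26141528   0.         284.63757158]
 [  0.         389.26141528 213.42775318]
 [  0.           0.           1.        ]] [[-0.99882315 -0.04454621  0.01918209  0.55014895]
 [-0.04526612  0.71418815 -0.69848856  0.04555628]
 [ 0.0174154  -0.69853484 -0.71536409  0.9062043 ]
 [ 0.          0.          0.          1.        ]]
top [[479.77143306   0.         270.31421631]
 [  0.         479.77143306 205.56388952]
 [  0.           0.           1.        ]] [[ 0.01748828 -0.9998197   0.00739783  0.00649427]
 [-0.98719154 -0.01843994 -0.15847029  0.57261357]
 [ 0.15857813 -0.00453171 -0.98733603  0.86255351]
 [ 0.          0.          0.          1.        ]]
{'clock': 0.1, 'joints': array([72.09388113, 34.38105868, -0.14700302, 91.67606613,  0.10468167,
       54.02530554, -4.57195668]), 'qvel': array([-0.03619791, -0.09822764,  0.01065618, -0.16761161,  0.02725252,
       -0.08943289,  0.08100877]), 'effort': array([ 6.13875702e-03, -7.77986240e+01,  1.56928550e+00, -2.58624512e+01,
        1.25583855e-02,  5.40045454e-03, -2.56549333e-05]), 'position': array([ 0.16928362, -0.70451948,  0.23049057]), 'tool_rot': array([[-9.72300182e-01, -4.72804865e-04,  2.33735175e-01],
       [-2.33735610e-01,  1.35663061e-03, -9.72299246e-01],
       [ 1.42615520e-04, -9.99998968e-01, -1.42956352e-03]]), 'force': array([-0.39528728,  0.96929239, -0.35189264]), 'ft_torque': array([-0.00644667, -0.03937453,  0.01970557]), 'finger_gap': 0.0854274173237213}
```

View pics/side0.png

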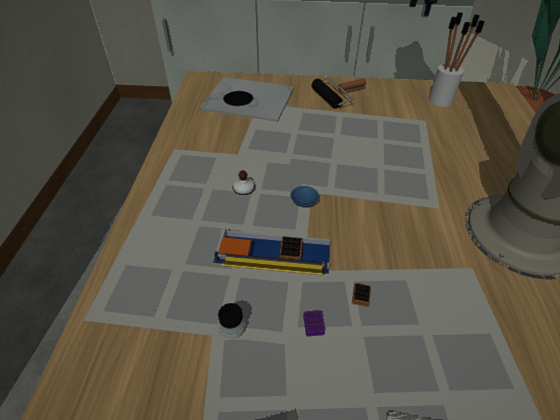

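View pics/top0.png

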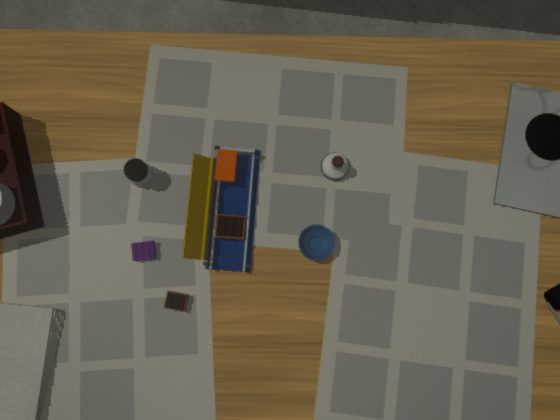

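```bash
python3 - <<'E'
import cv2
a=cv2.imread("pics/top0.png")[135:285,165:280]; cv2.imwrite("pics/topc.png",cv2.resize(a,None,fx=4,fy=4,interpolation=cv2.INTER_CUBIC))
a=cv2.imread("pics/side0.png")[220:285,205:340]; cv2.imwrite("pics/sidec.png",cv2.resize(a,None,fx=5,fy=5,interpolation=cv2.INTER_CUBIC))
E
```

```text
(no output)
```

View pics/topc.png

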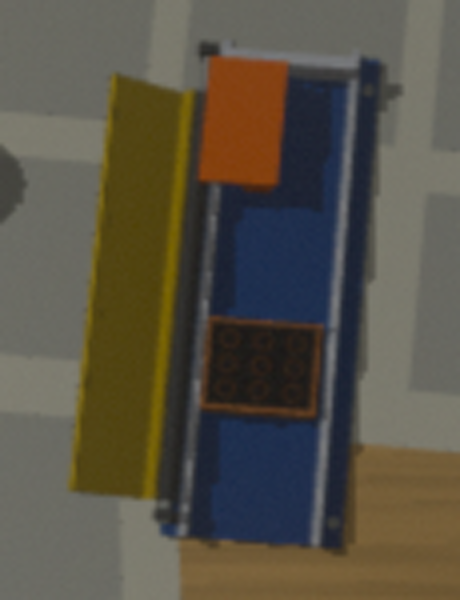

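View pics/sidec.png

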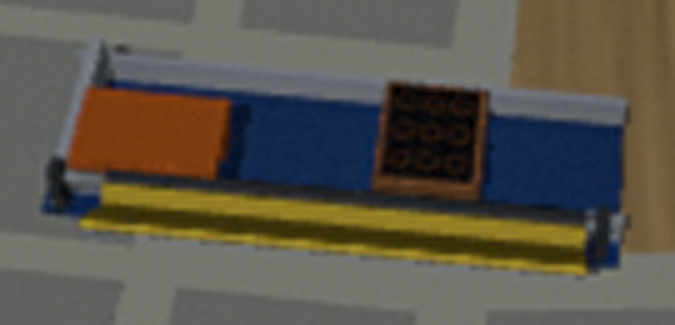

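```bash
cat > h.py <<'E'
import numpy as np, cv2
from bench import env
from scipy.optimize import least_squares
C={n:env.calibration(n) for n in("side","top")}
def proj(n,P):
    P=np.atleast_2d(P); T=C[n]["camera_from_world"]; q=P@T[:3,:3].T+T[:3,3]; q=q@C[n]["camera_matrix"].T
    return q[:,:2]/q[:,2:]
def ray(n,uv,z):
    T=C[n]["camera_from_world"];R=T[:3,:3];o=-R.T@T[:3,3]
    d=R.T@np.linalg.solve(C[n]["camera_matrix"],[uv[0],uv[1],1]); return o+d*(z-o[2])/d[2]
def d2w(p,P):
    P=np.atleast_2d(P)/1000.; c,s=np.cos(p[2]),np.sin(p[2])
    return np.c_[p[0]+c*P[:,0]-s*P[:,1],p[1]+s*P[:,0]+c*P[:,1],P[:,2]]
def w2d(p,W):
    W=np.atleast_2d(W); c,s=np.cos(p[2]),np.sin(p[2]); d=W[:,:2]-p[:2]
    return 1000*np.c_[c*d[:,0]+s*d[:,1],-s*d[:,0]+c*d[:,1],W[:,2]]
E
python3 - <<'E'
from h import *
M=[[62,38,36],[62,0,36],[0,38,36],[0,0,36],[46,80.5,51],[-154,80.5,51]]
t=np.array([[209,57],[287,64],[199,181],[279,187],[113,75],[71,490],[312,543]])/4+[165-.4,135-.4]
s=np.array([[68,170],[85,88],[217,178],[230,98],[80,226],[587,272]])/5+[205-.4,220-.4]
f=lambda p:np.r_[(proj("top",d2w(p,M+[[-170,-30,20]]))-t).ravel(),(proj("side",d2w(p,M))-s).ravel()]
r=least_squares(f,[.7,.1,0],loss="soft_l1");print(r.x,np.degrees(r.x[2]));print(f(r.x).reshape(-1,2).round(1))
p=r.x
for c in [(205,318),(322,325),(316,417),(201,408)]:
    print("blk top",w2d(p,ray("top",np.array(c)/4+[164.6,134.6],.026)).round(1))
for c in [(387,83),(488,90),(482,183),(375,180)]:
    print("blk side",w2d(p,ray("side",np.array(c)/5+[204.6,219.6],.026)).round(1))
np.save("p.npy",p)
E
```

```text
[ 0.62023544  0.08888978 -0.05357317] -3.0695164907490606
[[-0.3 -0.1]
 [-0.4 -0.5]
 [-0.7 -0.1]
 [-1.  -0.2]
 [-0.  -0.3]
 [ 0.   0.7]
 [-0.4  0.9]
 [-0.2 -2.7]
 [ 0.2 -0.1]
 [-0.4 -1.6]
 [-0.1  0.4]
 [-0.1 -1.1]
 [ 0.3 -1. ]]
blk top [[-64.9  29.1  26. ]]
blk top [[-64.3 -27.4  26. ]]
blk top [[-108.7  -28.    26. ]]
blk top [[-108.4   27.1   26. ]]
blk side [[-64.8 -25.9  26. ]]
blk side [[-109.  -27.   26.]]
blk side [[-109.9   24.5   26. ]]
blk side [[-65.4  27.9  26. ]]
```

Emit:
{"api": "drive_tool", "payload": {"steps": [[-0.4, 0, -0.3, 0, 0.5, 0, 0.74], [-0.7, 0, -0.5, 0, 0.75, 0, 0.74], [-0.7, 0, -0.6, 0, 0.75, 0, 0.74], [-0.7, 0, -0.6, 0, 0.75, 0, 0.74], [-0.7, 0, -0.7, 0, 0, 0, 0.74], [-0.7, 0, -0.7, 0, 0, 0, 0.74], [-0.7, 0, -0.7, 0, 0, 0, 0.74], [-0.7, 0, -0.7, 0, 0, 0, 0.74], [-0.6, 0, -0.7, 0, 0, 0, 0.74], [-0.5, 0, -0.8, 0, 0, 0, 0.74]]}}

```text
clock: 0.93
position: [0.4252, -0.4483, 0.2309]
tool_rot: [[-0.999, 0.0, -0.052], [0.052, -0.0, -0.999], [-0.0, -1.0, 0.0]]
force: [-0.1, 0.5, 0.1]
finger_gap: 0.0629
```

Emit:
{"api": "drive_tool", "payload": {"steps": [[0, 0, -0.9, 0, 0, 0, 0.74], [0, 0, -0.9, 0, 0, 0, 0.74], [0, 0, -0.9, 0, 0, 0, 0.74], [0, 0, -0.9, 0, 0, 0, 0.74], [0, 0, -0.9, 0, 0, 0, 0.74], [0, 0, -0.9, 0, 0, 0, 0.74], [0, 0, -0.9, 0, 0, 0, 0.74], [0, 0, -0.9, 0, 0, 0, 0.74], [0, 0, -0.9, 0, 0, 0, 0.74], [0, 0, -0.9, 0, 0, 0, 0.74]]}}

```text
clock: 1.77
position: [0.4418, -0.0884, 0.2312]
tool_rot: [[-0.999, -0.0, -0.052], [0.052, -0.0, -0.999], [0.0, -1.0, 0.0]]
force: [0.5, 0.3, 0.6]
finger_gap: 0.0636
```

```bash
cat >> h.py <<'E'
def st():
    s=env.observe(); p=np.load("p.npy"); R=s["tool_rot"]; g=w2d(p,s["position"])[0]
    c,q=np.cos(p[2]),np.sin(p[2]); D=np.array([[c,-q,0],[q,c,0],[0,0,1]])
    print("t",s["clock"],"dock",g.round(1),"gap",round(s["finger_gap"]*1000,1),"F",(D.T@s["force"]).round(1),"M",s["ft_torque"].round(2)); print((D.T@R).round(4).tolist(), s["joints"].round(1))
    return s
def snap(k,box,n="side",fx=5):
    f=env.grab_frame(n)[:,:,::-1]; x0,x1,y0,y1=box; cv2.imwrite(f"pics/{k}.png",cv2.resize(f[y0:y1,x0:x1],None,fx=fx,fy=fx,interpolation=cv2.INTER_CUBIC))
E
python3 -c "
from h import *
st()"
```

```text
t 1.7667 dock [-168.7 -186.6  231.2] gap 63.6 F [0.5 0.3 0.6] M [ 0.02 -0.04  0.02]
[[-1.0, -0.0001, 0.0012], [-0.0012, -0.0, -1.0], [0.0001, -1.0, 0.0]] [ 3.800e+00  1.570e+01  3.000e-01  1.263e+02 -1.000e-01  3.800e+01
 -8.870e+01]
```

Emit:
{"api": "drive_tool", "payload": {"steps": [[-0.17, 0, -0.8, 0, 0, 0, 0.74], [-0.2, 0, -0.9, 0, 0, 0, 0.74], [-0.2, 0, -0.9, 0, 0, 0, 0.74], [-0.2, 0, -0.9, 0, 0, 0, 0.74], [-0.1, 0, -0.9, 0, 0, 0, 0.74], [0, 0, -0.6, 0, 0, 0, 0.74], [0, 0.5, -0.25, 0, 0, 0, 0.74], [0, 0.7, 0, 0, 0, 0, 0.74], [0, 0.7, 0, 0, 0, 0, 0.74], [0, 0.7, 0, 0, 0, 0, 0.74]]}}

```text
clock: 2.6
position: [0.4878, 0.1183, 0.1263]
tool_rot: [[-0.999, 0.001, -0.051], [0.051, 0.0, -0.999], [-0.001, -1.0, -0.0]]
force: [0.5, 0.1, 0.2]
finger_gap: 0.0634
```

Emit:
{"api": "drive_tool", "payload": {"steps": [[0, 0.7, 0, 0, 0, 0, 0.74], [0, 0.6, 0, 0, 0, 0, 0.74], [0, 0.4, 0, 0, 0, 0, 0.74], [0, 0, 0, 0, 0, 0, 0.74]]}}

```text
clock: 2.93
position: [0.4864, 0.1175, 0.0563]
tool_rot: [[-0.999, -0.005, -0.052], [0.052, -0.002, -0.999], [0.005, -1.0, 0.002]]
force: [0.5, -0.9, -0.1]
finger_gap: 0.0632
```

```bash
python3 -c "
from h import *
st()
snap('s1',(200,360,170,290))
snap('t1',(150,300,130,290),'top',3.5)"
```

```text
t 2.9333 dock [-135.2   21.4   56.3] gap 63.2 F [ 0.5 -0.9 -0.1] M [0.01 0.06 0.01]
[[-1.0, -0.0047, 0.0019], [-0.0018, -0.0018, -1.0], [0.0047, -1.0, 0.0018]] [ -19.1   35.8   -1.4  128.3    3.    16.2 -116.1]
```

View pics/s1.png

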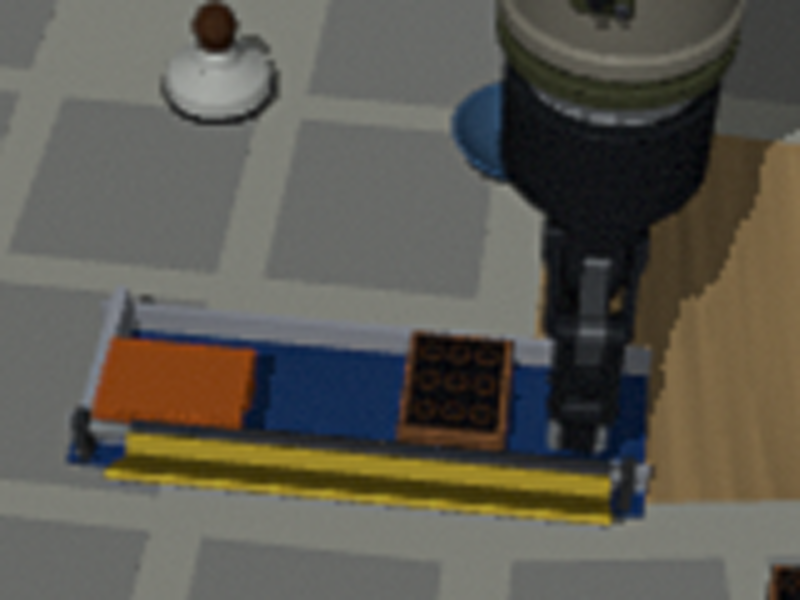

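View pics/t1.png

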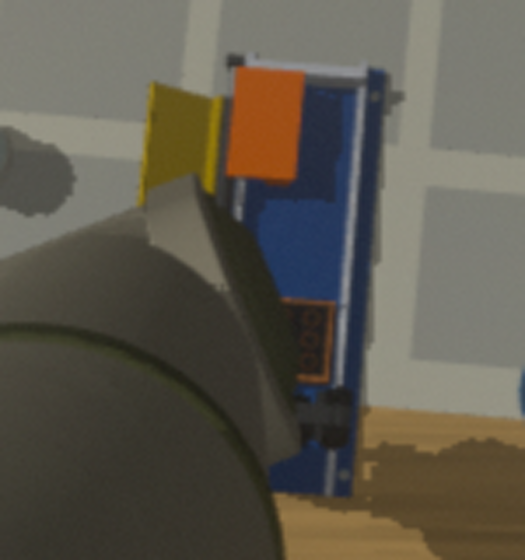

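```bash
python3 -c "
from h import *
p=np.load('p.npy')
for y in (55,61.5,69):
  for z in (56,62,68): print(y,z,((proj('side',d2w(p,[-135,y,z]))-[200,170])*5).round(0))
for c in [(545,447),(608,447),(577,440)]: print([w2d(p,ray('side',np.array(c)/5+[199.6,169.6],z)).round(0).tolist() for z in (.056,.066)])
for c in [(297,400),(350,400),(350,445)]: print([w2d(p,ray('top',np.array(c)/3.5+[149.6,129.6],z)).round(0).tolist() for z in (.066,.1)])
"
```

```text
55 56 [[567. 450.]]
55 62 [[568. 441.]]
55 68 [[569. 432.]]
61.5 56 [[566. 464.]]
61.5 62 [[567. 454.]]
61.5 68 [[568. 445.]]
69 56 [[565. 479.]]
69 62 [[566. 470.]]
69 68 [[567. 460.]]
[[[-126.0, 53.0, 56.0]], [[-125.0, 61.0, 66.0]]]
[[[-150.0, 51.0, 56.0]], [[-150.0, 58.0, 66.0]]]
[[[-138.0, 48.0, 56.0]], [[-138.0, 56.0, 66.0]]]
[[[-123.0, -14.0, 66.0]], [[-125.0, -17.0, 100.0]]]
[[[-121.0, -42.0, 66.0]], [[-123.0, -43.0, 100.0]]]
[[[-144.0, -44.0, 66.0]], [[-146.0, -45.0, 100.0]]]
```

Emit:
{"api": "drive_tool", "payload": {"steps": [[0, 0.2, -0.05, 0, 0, 0, 0.74], [0, 0.2, 0, 0, 0, 0, 0.74], [0, 0.2, 0, 0, 0, 0, 0.74], [0, 0.15, 0, 0, 0, 0, 0.74], [0, 0.15, 0, 0, 0, 0, 0.74], [0, 0.1, 0, 0, 0, 0, 0.74], [0, 0, 0, 0, 0, 0, 0.74], [0, 0, 0, 0, 0, 0, 0.74]]}}

```text
clock: 3.7
position: [0.488, 0.1199, 0.0191]
tool_rot: [[-0.999, -0.0, -0.052], [0.052, -0.0, -0.999], [0.0, -1.0, 0.0]]
force: [-0.7, 0.4, 1.2]
finger_gap: 0.0631
```

```bash
python3 -c "
from h import *
st()
snap('s2',(200,360,170,290))"
```

```text
t 3.7 dock [-133.7   23.8   19.1] gap 63.1 F [-0.7  0.4  1.2] M [0.23 0.02 0.03]
[[-1.0, -0.0003, 0.0015], [-0.0015, -0.0001, -1.0], [0.0003, -1.0, 0.0001]] [ -19.6   39.9   -1.   129.1    3.2   11.1 -116.5]
```

View pics/s2.png

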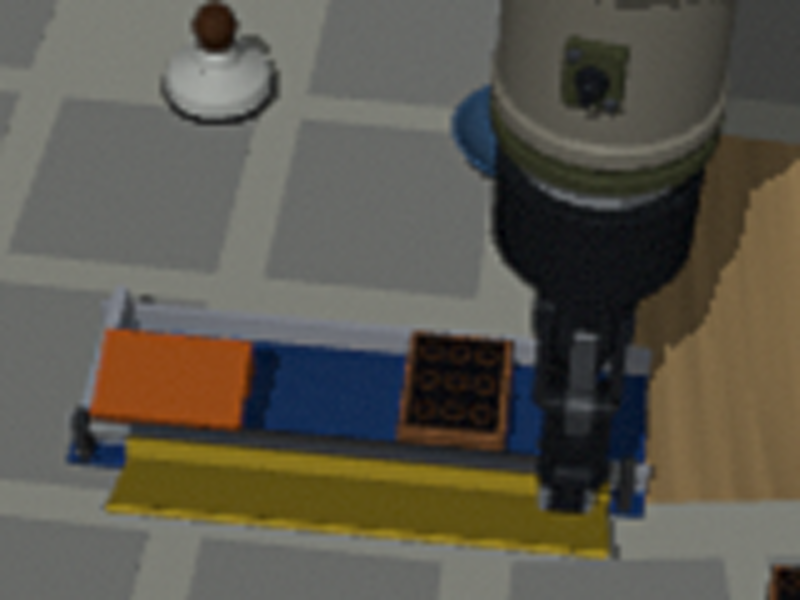

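Emit:
{"api": "drive_tool", "payload": {"steps": [[0, 0.1, 0, 0, 0, 0, 0.74], [0, 0.1, 0, 0, 0, 0, 0.74], [0, 0.1, 0, 0, 0, 0, 0.74], [0, 0, 0, 0, 0, 0, 0.74], [0, 0, 0, 0, 0, 0, 0.74]]}}

```text
clock: 4.17
position: [0.4879, 0.1188, 0.0071]
tool_rot: [[-0.999, -0.0, -0.053], [0.053, -0.001, -0.999], [0.0, -1.0, 0.001]]
force: [-0.3, -2.8, 7.7]
finger_gap: 0.063
```

```bash
python3 -c "
from h import *
st()
snap('s3',(200,360,170,290))"
```

```text
t 4.1667 dock [-133.8   22.8    7.1] gap 63.0 F [-0.1 -2.8  7.7] M [-0.47  0.09  0.  ]
[[-1.0, -0.0004, 0.0003], [-0.0003, -0.0011, -1.0], [0.0004, -1.0, 0.0011]] [ -19.7   41.2   -0.8  129.3    3.3    9.6 -116.6]
```

View pics/s3.png

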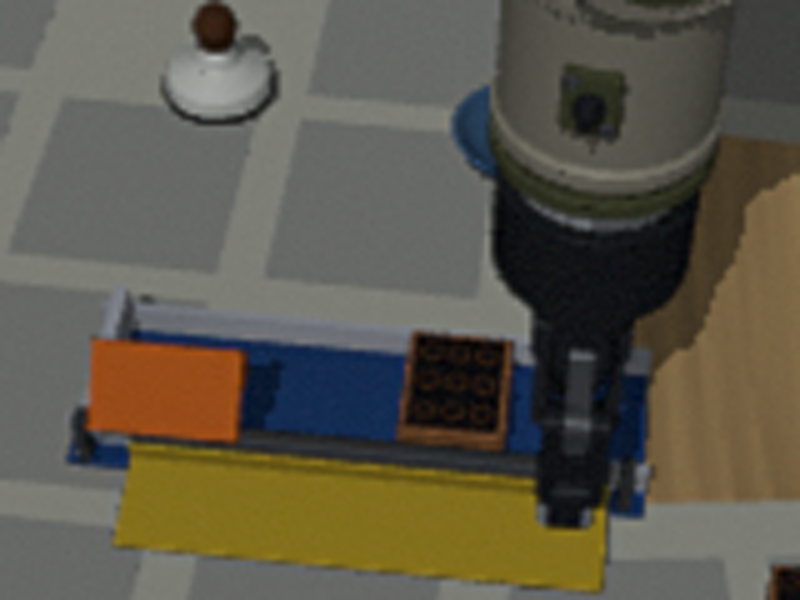

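```bash
python3 -c "
from h import *
p=np.load('p.npy')
for a in (0,.2,.4,.5,.6,.7,.8,.9):
  y=40+48.7*np.cos(.588-a); z=24+48.7*np.sin(.588-a)
  h=[40-40*np.cos(a)+12*np.sin(a),24+40*np.sin(a)+12*np.cos(a)]
  print(a,((proj('side',d2w(p,[[46,y,z],[-154,y,z],[0,*h],[62,*h]]))-[200,170])*5).round(0).tolist())
"
```

```text
0 [[103.0, 468.0], [612.0, 515.0], [253.0, 348.0], [109.0, 336.0]]
0.2 [[102.0, 491.0], [609.0, 538.0], [251.0, 342.0], [106.0, 329.0]]
0.4 [[103.0, 510.0], [607.0, 557.0], [248.0, 340.0], [102.0, 327.0]]
0.5 [[104.0, 519.0], [606.0, 566.0], [247.0, 340.0], [100.0, 327.0]]
0.6 [[105.0, 527.0], [605.0, 573.0], [245.0, 341.0], [97.0, 328.0]]
0.7 [[106.0, 533.0], [604.0, 580.0], [244.0, 343.0], [95.0, 330.0]]
0.8 [[108.0, 538.0], [603.0, 585.0], [242.0, 347.0], [93.0, 334.0]]
0.9 [[110.0, 542.0], [602.0, 589.0], [240.0, 351.0], [90.0, 338.0]]
```

Emit:
{"api": "drive_tool", "payload": {"steps": [[-0.05, 0, 0, 0, 0, 0, 0.74], [-0.1, 0, 0, 0, 0, 0, 0.74], [-0.1, 0, 0, 0, 0, 0, 0.74], [-0.1, 0, 0, 0, 0, 0, 0.74], [-0.1, 0, 0, 0, 0, 0, 0.74], [-0.15, 0, 0, 0, 0, 0, 0.74], [-0.15, 0, 0, 0, 0, 0, 0.74], [-0.15, 0, 0, 0, 0, 0, 0.74], [-0.1, 0, 0, 0, 0, 0, 0.74], [0, 0, 0, 0, 0, 0, 0.74]]}}

```text
clock: 5.05
position: [0.5296, 0.1177, 0.0073]
tool_rot: [[-0.999, 0.002, -0.053], [0.053, 0.0, -0.999], [-0.002, -1.0, -0.001]]
force: [-0.6, 0.5, 4.8]
finger_gap: 0.0636
```

```bash
python3 -c "
from h import *
st()
snap('s4',(200,360,170,290))"
```

```text
t 5.05 dock [-92.1  23.9   7.3] gap 63.6 F [-0.6  0.4  4.8] M [ 0.3  -0.04 -0.02]
[[-1.0, 0.0017, 0.0007], [-0.0007, 0.0005, -1.0], [-0.0017, -1.0, -0.0005]] [ -17.6   42.1   -1.3  124.1    3.8   13.8 -115.3]
```

View pics/s4.png

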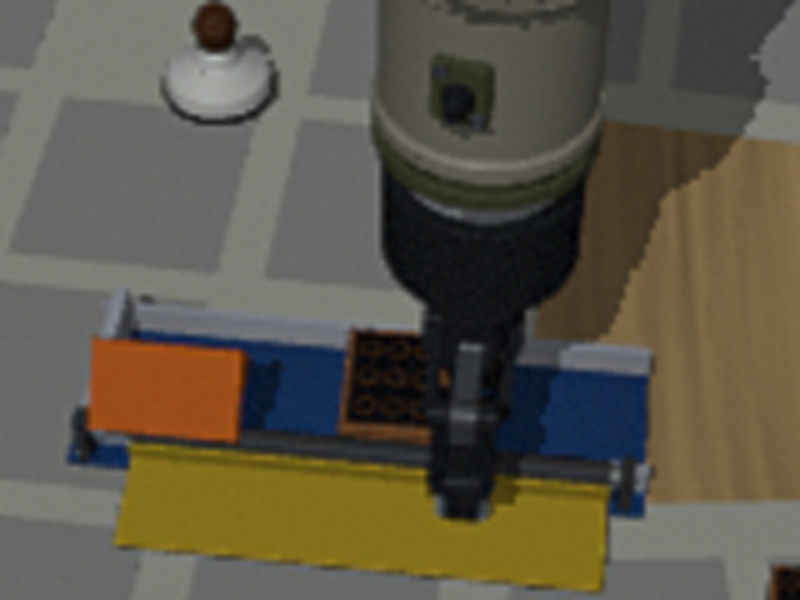

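Emit:
{"api": "drive_tool", "payload": {"steps": [[-0.1, 0, 0, 0, 0, 0, 0.74], [-0.2, 0, 0, 0, 0, 0, 0.74], [-0.25, 0, 0, 0, 0, 0, 0.74], [-0.25, 0, 0, 0, 0, 0, 0.74], [-0.25, 0, 0, 0, 0, 0, 0.74], [-0.25, 0, 0, 0, 0, 0, 0.74], [-0.25, 0, 0, 0, 0, 0, 0.74], [-0.25, 0, 0, 0, 0, 0, 0.74], [-0.15, 0, 0, 0, 0, 0, 0.74], [-0.05, 0, 0, 0, 0, 0, 0.74]]}}

```text
clock: 5.93
position: [0.6093, 0.1134, 0.0072]
tool_rot: [[-0.999, 0.001, -0.053], [0.053, 0.0, -0.999], [-0.001, -1.0, -0.0]]
force: [-4.1, 0.4, 4.9]
finger_gap: 0.063
```

```bash
python3 -c "
from h import *
st()
snap('s5',(200,360,170,290))
snap('t5',(150,300,130,290),'top',3.5)"
```

```text
t 5.9333 dock [-12.3  23.9   7.2] gap 63.0 F [-4.1  0.2  4.9] M [0.23 1.03 0.06]
[[-1.0, 0.001, 0.0009], [-0.0009, 0.0003, -1.0], [-0.001, -1.0, -0.0003]] [ -14.3   44.5   -2.2  113.7    4.2   21.8 -112.9]
```

View pics/s5.png

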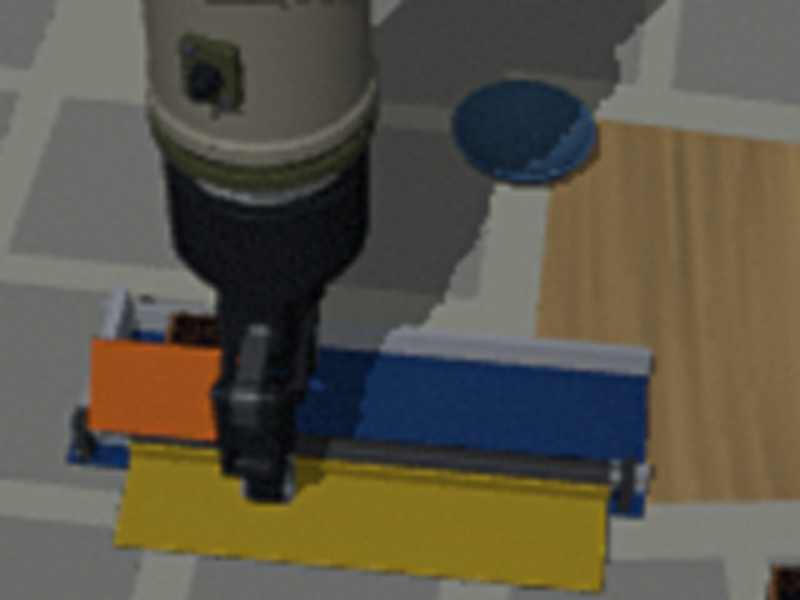

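View pics/t5.png

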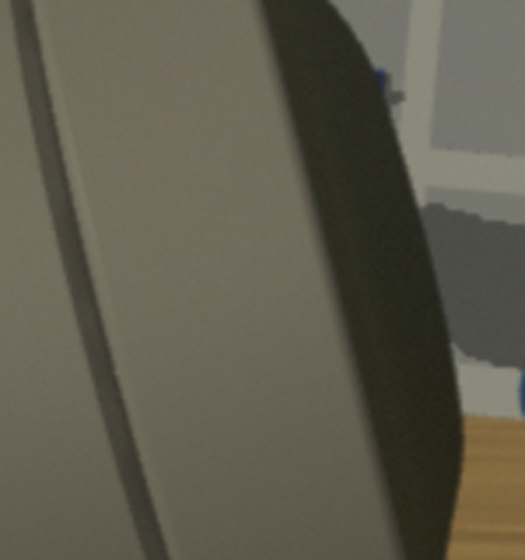

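Emit:
{"api": "drive_tool", "payload": {"steps": [[0, 0, 0, 0, 0, 0, 0.74], [0, 0, 0, 0, 0, 0, 0.74]]}}

```text
clock: 6.2
position: [0.6091, 0.1137, 0.0077]
tool_rot: [[-0.999, 0.003, -0.052], [0.052, 0.001, -0.999], [-0.003, -1.0, -0.001]]
force: [1.2, 0.3, 5.4]
finger_gap: 0.0633
```

```bash
python3 -c "
from h import *
st();p=np.load('p.npy')
for c in [(168,320),(172,313)]:print(w2d(p,ray('side',np.array(c)/5+[199.6,169.6],.026)))
snap('s6',(210,270,215,275),fx=10)"
```

```text
t 6.2 dock [-12.4  24.2   7.7] gap 63.3 F [1.2 0.4 5.4] M [ 0.26 -0.49 -0.09]
[[-1.0, 0.0027, 0.0011], [-0.0011, 0.0007, -1.0], [-0.0027, -1.0, -0.0007]] [ -14.4   44.4   -2.2  113.8    4.3   21.7 -112.9]
[[ 42.23612825 -21.18305628  26.        ]]
[[ 41.26926771 -25.41835931  26.        ]]
```

View pics/s6.png

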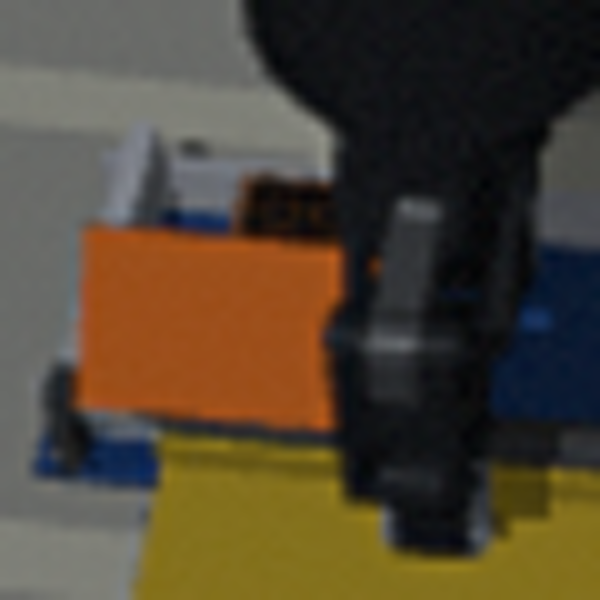

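Emit:
{"api": "drive_tool", "payload": {"steps": [[-0.1, 0, 0, 0, 0, 0, 0.74], [-0.1, 0, 0, 0, 0, 0, 0.74], [-0.1, 0, 0, 0, 0, 0, 0.74], [-0.1, 0, 0, 0, 0, 0, 0.74], [0, 0, 0, 0, 0, 0, 0.74], [0, 0, 0, 0, 0, 0, 0.74], [0, 0, 0, 0, 0, 0, 0.74]]}}

```text
clock: 6.83
position: [0.6228, 0.1127, 0.007]
tool_rot: [[-0.999, -0.002, -0.052], [0.052, -0.0, -0.999], [0.002, -1.0, 0.0]]
force: [-3.8, -0.2, 4.1]
finger_gap: 0.0631
```

Emit:
{"api": "drive_tool", "payload": {"steps": [[-0.05, 0, 0, 0, 0, 0, 0.74], [-0.03, 0, 0, 0, 0, 0, 0.74], [0, 0, 0, 0, 0, 0, 0.74], [0, 0, 0, 0, 0, 0, 0.74]]}}

```text
clock: 7.17
position: [0.627, 0.1126, 0.0072]
tool_rot: [[-0.999, -0.0, -0.052], [0.052, 0.0, -0.999], [0.0, -1.0, -0.0]]
force: [-3.1, 1.0, 4.2]
finger_gap: 0.063
```

```bash
python3 -c "
from h import *
st()
snap('s7',(210,270,215,275),fx=10)"
```

```text
t 7.1667 dock [ 5.5 24.1  7.2] gap 63.0 F [-3.1  0.9  4.2] M [0.37 0.69 0.09]
[[-1.0, -0.0001, 0.0015], [-0.0015, 0.0001, -1.0], [0.0001, -1.0, -0.0001]] [ -13.7   45.1   -2.4  111.3    4.3   23.6 -112.3]
```

View pics/s7.png

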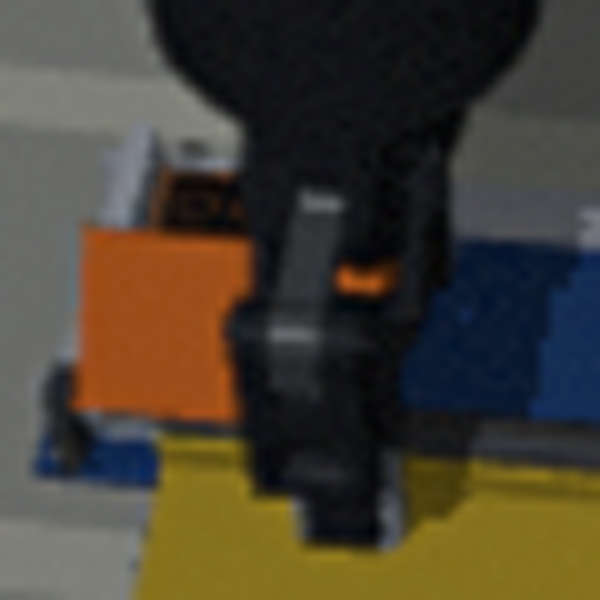

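Emit:
{"api": "drive_tool", "payload": {"steps": [[-0.03, 0, 0, 0, 0, 0, 0.74], [-0.02, 0, 0, 0, 0, 0, 0.74], [0, 0, 0, 0, 0, 0, 0.74], [0, 0, 0, 0, 0, 0, 0.74]]}}

```text
clock: 7.55
position: [0.629, 0.1125, 0.0072]
tool_rot: [[-0.999, -0.0, -0.052], [0.052, 0.0, -0.999], [0.0, -1.0, -0.0]]
force: [-4.0, 2.1, 4.1]
finger_gap: 0.0633
```

Emit:
{"api": "drive_tool", "payload": {"steps": [[-0.03, 0, 0, 0, 0, 0, 0.74], [0, 0, 0, 0, 0, 0, 0.74], [0, 0, 0, 0, 0, 0, 0.74]]}}

```text
clock: 7.8
position: [0.629, 0.1125, 0.0072]
tool_rot: [[-0.999, -0.002, -0.052], [0.052, -0.0, -0.999], [0.002, -1.0, 0.0]]
force: [-7.0, 2.2, 8.0]
finger_gap: 0.0632
```

Emit:
{"api": "drive_tool", "payload": {"steps": [[-0.03, 0, 0, 0, 0, 0, 0.74], [0, 0, 0, 0, 0, 0, 0.74], [0, 0, 0, 0, 0, 0, 0.74]]}}

```text
clock: 8.05
position: [0.6291, 0.1124, 0.0071]
tool_rot: [[-0.999, -0.004, -0.052], [0.052, -0.001, -0.999], [0.004, -1.0, 0.001]]
force: [-10.1, 1.5, 9.0]
finger_gap: 0.0633
```

```bash
python3 -c "
from h import *
st()
snap('s8',(210,270,215,275),fx=10)"
```

```text
t 8.05 dock [ 7.6 23.9  7.1] gap 63.3 F [-10.1   0.9   9. ] M [ 0.48  2.1  -0.14]
[[-1.0, -0.0043, 0.0014], [-0.0014, -0.0007, -1.0], [0.0043, -1.0, 0.0007]] [ -13.6   45.3   -2.5  110.8    4.3   24.2 -112.2]
```

View pics/s8.png

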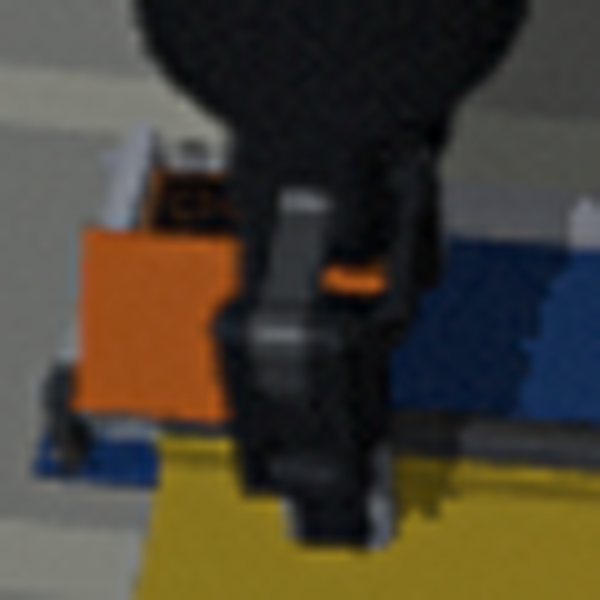

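Emit:
{"api": "drive_tool", "payload": {"steps": [[0.06, 0, 0, 0, 0, 0, 0.74], [0.06, 0, 0, 0, 0, 0, 0.74], [0.15, 0, 0, 0, 0, 0, 0.74], [0.2, 0, 0, 0, 0, 0, 0.74], [0.25, 0, 0, 0, 0, 0, 0.74], [0.25, 0, 0, 0, 0, 0, 0.74], [0.25, 0, 0, 0, 0, 0, 0.74], [0.2, 0, 0, 0, 0, 0, 0.74], [0.1, 0, 0, 0, 0, 0, 0.74], [0, 0, 0, 0, 0, 0, 0.74]]}}

```text
clock: 8.93
position: [0.5688, 0.1155, 0.0072]
tool_rot: [[-0.999, -0.002, -0.051], [0.051, -0.001, -0.999], [0.002, -1.0, 0.001]]
force: [-2.1, 1.6, 5.1]
finger_gap: 0.0635
```

```bash
python3 -c "
from h import *
st()
snap('s9',(210,290,215,275),fx=10)"
```

```text
t 8.9333 dock [-52.8  23.9   7.2] gap 63.5 F [-2.2  1.4  5.1] M [0.35 0.36 0.09]
[[-1.0, -0.0022, 0.0023], [-0.0023, -0.0006, -1.0], [0.0022, -1.0, 0.0006]] [ -15.8   43.2   -1.9  118.9    4.1   18.1 -114.1]
```

View pics/s9.png

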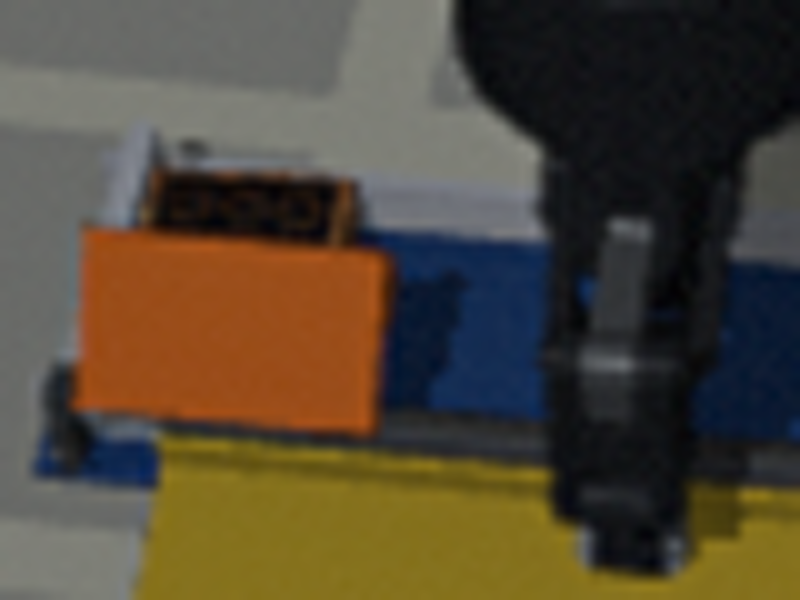

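Emit:
{"api": "drive_tool", "payload": {"steps": [[0, -0.1, 0, 0, 0, 0, 0.74], [0, -0.15, 0, 0, 0, 0, 0.74], [0, -0.15, 0, 0, 0, 0, 0.74], [0, -0.2, 0, 0, 0, 0, 0.74], [0, -0.2, 0, 0, 0, 0, 0.74], [0, -0.2, 0, 0, 0, 0, 0.74], [0, -0.4, 0, 0, 0, 0, 0.74], [0, -0.5, 0, 0, 0, 0, 0.74], [0, -0.7, 0, 0, 0, 0, 0.74], [0, -0.7, 0, 0, 0, 0, 0.74]]}}

```text
clock: 9.82
position: [0.5703, 0.1153, 0.1406]
tool_rot: [[-0.999, -0.001, -0.052], [0.052, -0.0, -0.999], [0.001, -1.0, 0.0]]
force: [1.5, -0.2, -0.6]
finger_gap: 0.0632
```

Emit:
{"api": "drive_tool", "payload": {"steps": [[0.5, -0.6, 0.3, 0, 0, 0, 0.74], [0.6, -0.5, 0.5, 0, 0, 0, 0.74], [0.4, 0, 0.9, 0, 0, 0, 0.74], [0.2, 0, 0.9, 0, 0, 0, 0.74], [0, 0, 0.9, 0, 0, 0, 0.74], [0, 0, 0.9, 0, 0, 0, 0.74], [0, 0, 0.9, 0, 0, 0, 0.74], [0, 0, 0.9, 0, 0, 0, 0.74], [0, 0, 0.5, 0, 0, 0, 0.74], [0, 0, 0, 0, 0, 0, 0.74]]}}

```text
clock: 10.65
position: [0.488, -0.1539, 0.184]
tool_rot: [[-0.998, 0.001, -0.059], [0.059, -0.002, -0.998], [-0.001, -1.0, 0.002]]
force: [0.4, 0.2, 0.1]
finger_gap: 0.0631
```

```bash
python3 -c "
from h import *
st()
snap('s10',(200,360,170,290))
snap('t10',(150,300,130,290),'top',3.5)
cv2.imwrite('pics/f.png',env.grab_frame('side')[:,:,::-1])"
```

```text
t 10.65 dock [-119.  -249.5  184. ] gap 63.1 F [0.3 0.3 0.1] M [ 0.01 -0.   -0.  ]
[[-1.0, 0.0007, -0.0055], [0.0055, -0.0021, -1.0], [-0.0008, -1.0, 0.0021]] [ 13.8  23.7  -3.7 122.    2.8  34.4 -85.3]
```

View pics/s10.png

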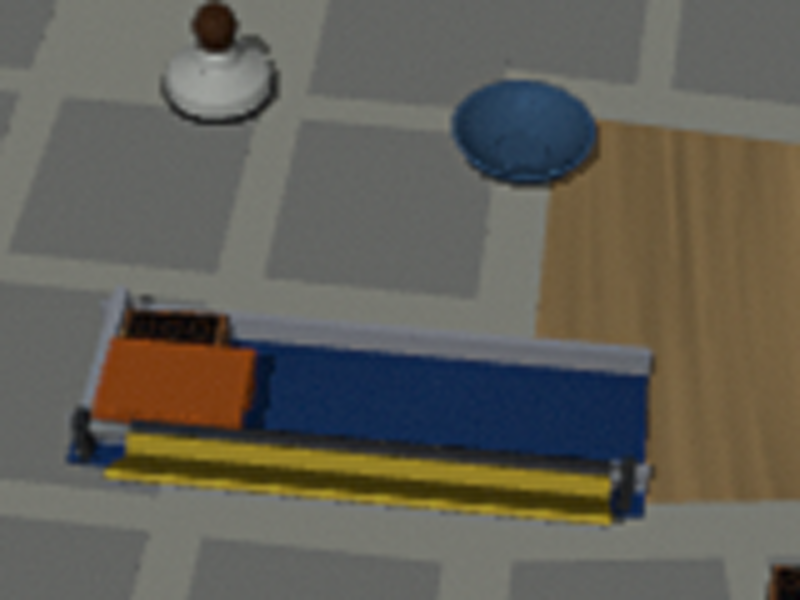

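View pics/t10.png

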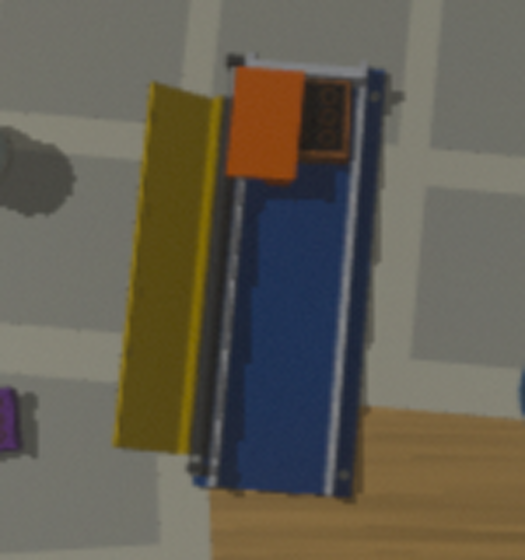

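View pics/f.png

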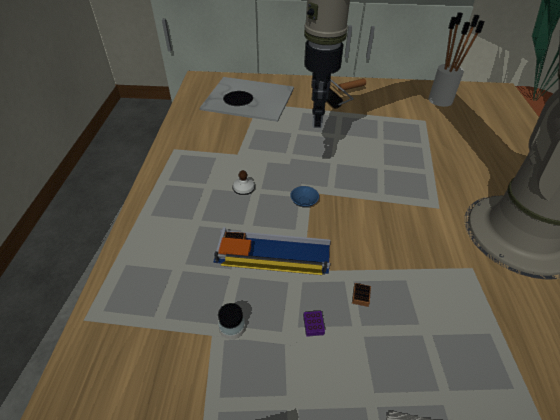

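```bash
python3 -c "
from h import *
p=np.load('p.npy')
for c in [(303,157),(348,163),(351,82)]:print(w2d(p,ray('top',np.array(c)/3.5+[149.6,129.6],.026)).round(1))
print(env.close_job())"
```

```text
[[15.8 -3.5 26. ]]
[[ 14.2 -28.8  26. ]]
[[ 60.8 -26.9  26. ]]
the job is handed in; nothing more can be done
None
```

I pressed the lip down with one fingertip until the flap stood open at about 0.75–0.8 rad. With the other fingertip I pushed the block along the lane, under the flap and against the back stop. I then backed off with the lip still held, lifted clear and handed the job in at about 11 s.

**Block home:** At the stop, the arm stopped moving while the force rose to 10 N. The tool was then within about 1 mm of where I expected it. In the last top picture the block's rear edge measures at dock x≈14–16 and its front corner at x≈61. The expected values are 17 and 62, so this agrees to within about 1–3 mm, which is about as well as the pictures and calibration can show.

**Flap shut:** The last pictures show the hood and lip back where they started, with the block behind the skirt.

**Other objects:** The jar, dabber, dish and look-alikes look unmoved, and the tool force was near zero with the arm clear.

**One odd reading:** Just after pressing the lip, the force briefly read 7.7 N with a reversed moment. By the next reading, after the first push, it was back to about 4.8 N. I took it as a transient and did not trace the cause.

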